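# Pack the repair jig with spacers kept behind the jar and the can

## Task

Three metal spacer blocks stand in the black tray behind a jar and a can. First clear both the jar and the can out of the way, standing them on the blue mat; then fetch the two spacers whose combined thickness fills the gap in the steel jig snugly, and seat them side by side, upright, fully down in the gap without forcing them. Last, put the jar and the can back upright, each where it stood in the tray, leaving the spare spacer where it is and the meter and the spool undisturbed.

Things in the scene. Friction and masses are not known exactly. Their poses are not given: they have to be found in the camera images.
- tray: black shallow tray, fixed, 140 (x) x 180 (y) mm, floor 4 mm above the table, rim 9 mm high. Origin: centre of its underside. +x points away from the robot (yaw up to 0.3 rad). Jar and can stand in its near half (x = -30, y = +48 and -48 mm, either way round), the spacers in a row in its far half (x = +30, y = -42, 0, +42 mm, any order, their x along the tray's x).
- mat: blue mat, fixed, 120 (x) x 200 (y) x 3 mm thick, lying left or right of the tray: the parking area for jar and can (their centres over the mat). Origin: centre of its underside.
- jig: steel jig, fixed: base plate 100 (x) x 150 (y) mm. A steel jaw (+y) and a clamped module's flange (-y), both 30 mm wide in x, face each other across a gap 58 mm wide (y = -29 to 29), open above and at its x ends, floor 8 mm above the table. Tops at 30 mm; upper 8 mm sloped to a 68 mm wide mouth. Black module behind the flange: 34 mm high. Origin: on the table under mid-gap.
- spacer_thin: plain aluminium block, thickness 20 mm (its y), width 30 mm (its x), 50 mm tall, 80 g, upright. Origin: centre of its underside. It goes into the gap with its thickness along the jig's y.
- spacer_mid: plain aluminium block like the others but 27 mm thick (y), 30 mm wide (x), 50 mm tall, 110 g. Origin: centre of its underside.
- spacer_thick: plain aluminium block like the others but 34 mm thick (y), 30 mm wide (x), 50 mm tall, 140 g. Origin: centre of its underside.
- jar: squat white jar, upright, diameter 60 mm up to 90 mm height, lid of 52 mm diameter above, 110 mm tall in all, 150 to 310 g. Origin: centre of its underside.
- can: slimmer steel can, upright, diameter 50 mm up to 105 mm height, cap of 34 mm diameter above, 130 mm tall in all, 140 to 280 g. Origin: centre of its underside.
- meter: bystander: yellow and black multimeter, lying face up between the robot and the tray, long side across, 150 (x) x 70 (y) x 45 mm. Origin: centre of its underside.
- spool: bystander: white spool of wire beyond the tray, upright, diameter 64 mm, 46 mm tall. Origin: centre of its underside.

How it is judged:
By the outcome, as a careful person would: the job done as asked, in the order asked, and still so for the second after the job is handed in, with the robot touching nothing.
It also fails if it takes over 136 s, if anything falls off the work surface, if the arm or the gripper's body presses on something with over 40 N, if the wrist force passes 120 N, or if a joint passes its speed limit or range.

## Robot

A 6-joint arm with a two-finger parallel gripper is mounted at the origin on the work surface. World frame = base frame: x ahead of the robot, y to its left, z up, the work surface at z = 0. Lengths are in mm, angles in rad, forces in N, time in s.
With the tool pointing down it reaches from about 275 to 1000 mm from the base axis. Payload 8.4 kg.
Tool frame: the origin (TCP) lies on the mounting face of the last link; the fingertips stand 173 mm ahead of it and the grasp point (between the pads) lies 155 mm ahead of it; z points along the fingers, y is the line along which they close (so a half turn about z gives the same grasp; the last joint's range is limited). The gripper opens to 85 mm and grips with 20 to 120 N. Pads are 22 mm wide; open, the fingers measure 114 mm over their backs; the gripper's body (76 mm by 85 mm) begins 54 mm behind the grasp point. The pads swing forward as they close: fully open they stand 13 mm farther back than shut.
Start: joints at [1.249, 0.353, 1.633, -0, 1.155, -0.002], TCP at [196.484, 593.316, 404.681] pointing down, gripper open.
Joint ranges: [-2.63, 2.63], [-0.92, 2.1], [0.06, 2.66], [-1.3, 4.44], [0, 2.69], [-3.02, 3.02]. Speed limits (rad/s): [2.22, 2.22, 2.79, 3.14, 3.14, 3.14].

## Interface

Orientations are given as a unit quaternion [w, x, y, z].
In Python, from rig import observe, capture, camera_model, finish_job gives the robot as it stands. The module is installed in compiled form; this text tells all that it offers.
- The arm moves only by the tool move_arm, never from a script. Its argument "deltas" is text: rows parted by semicolons, each of 4 numbers parted by spaces: the shift along the tool's x, y, z scaled (see below), then the turn about the tool's z scaled (see below). In form: tx ty tz twist; .... A call has exactly 5 rows; each row is the pose to reach, as a shift and turn from the pose commanded when the call began, along the tool's axes at that moment; what a row does not reach only later rows make up. The controller multiplies each number of a shift by 400 mm and each number of a turn by 30 degrees. A row lasts 1/8 s, in which the tool goes at most 62.5 mm and 10.7 degrees, less where a joint would pass 70% of its speed; a pose out of reach is approached as far as the arm can. A call with a number of a shift or a turn outside -1 to 1 is refused whole. A call with a gripper value outside its range is refused whole. "fingers" is the opening, from -1 (shut) to 1 (fully open), set as the call begins (left out, the last holds). The fingers move at their own pace and stop on an object; "newtons" is the grip in N (left out, the last holds). Time passes only in rows, so rows that repeat a pose let the fingers close, or fill a call up. It gives the time, the measured TCP pose, the force, the opening and the grip force at its end, in the units of the state.
- observe(): the state, without advancing time (a new reading comes with each control period).
- capture(name): name is "scene" or "side" or "wrist"; returns the picture (480x640x3 uint8, blue, green, red); there is no depth.
- camera_model(name): a dict with "mtx" (3x3 intrinsics, pixels), "R" (3x3) and "t" (3): a world point X has camera coordinates R X + t. Camera axes: x right, y down, z forward; pixel columns grow to the right and rows downward; lengths in mm; the calibration is good to about 2 mm. A picture is of the moment at which its call begins: read the wrist's pose just before it. camera_model takes no time and is no camera call; for the wrist camera it gives the pose at the moment of the call.
- finish_job(): hands the job in; it is judged then, once.
The state is a dict: "clock": time; "joint_pos": joint angles; "qvel": joint speeds; "effort": joint torques, N m; "tcp_pos": TCP position; "ee_rot": TCP orientation; "contact_force": force on the tool from outside, world axes, zero at the start; "moment": the same for the moment, N m; "opening": opening from 0.0 (shut) to 1.0 (fully open); "grasp_force": force on a finger pad.
Only numpy, scipy, OpenCV 4.12 (cv2) and the standard library are available. Lean on these libraries where they do the work, as an engineer would, in place of code of your own. Each camera call takes 0.05 s, during which the arm holds its last target. There are 200 camera calls.

## Working session

There is one attempt and no reset: what is moved stays moved. The work goes in short steps, Python scripts to look and compute and a tool call to move; the robot and the scene stay as the last step left them, time stands still between calls to the robot, and variables do not carry over. Pictures are saved under pics/ and viewed, at most 14 in all, crops included, and the job is handed in when it is done.

Besides the shell and the picture viewer there is one more tool, called as name(argument=value, ...), one argument or row to a line, values as JSON. move_arm: Moves the arm, as the interface text tells. Shifts and turns lie within -1 to 1; 1 stands for 400 mm of shift or 30 degrees of turn. Its arguments: {"type":"object","properties":{"deltas":{"type":"string"},"fingers":{"type":"number"},"newtons":{"type":"number"}},"required":["deltas"]}

```bash
mkdir -p pics; ls; python3 - <<'E'
from rig import *
import cv2,numpy as np
s=observe();print(s)
for n in ("scene","side","wrist"):
    m=camera_model(n);im=capture(n);cv2.imwrite(f"pics/{n}0.png",im)
    np.set_printoptions(suppress=True,precision=3);print(n,m["mtx"],m["R"],m["t"])
E
```

```text
pics
{'clock': 0.0, 'joint_pos': array([ 1.24860830e+00,  3.53659214e-01,  1.63414830e+00,  2.18385788e-05,
        1.15521899e+00, -2.42366037e-03]), 'qvel': array([-1.79567949e-03,  1.59537242e-04, -6.35061406e-05,  1.48108093e-03,
       -1.22711947e-03,  2.46769440e-04]), 'effort': array([-2.94482954e-03, -6.05255628e+01, -3.42058146e+01, -2.91840161e-04,
        9.85336985e-03, -2.07522464e-05]), 'tcp_pos': array([196.39811535, 593.08416552, 403.94854194]), 'ee_rot': array([-1.25706143e-04,  1.59206212e-01,  9.87245090e-01, -7.05887525e-04]), 'contact_force': array([ 0.03299592,  0.95787776, -0.45985524]), 'moment': array([ 0.01449109,  0.05968882, -0.00204494]), 'grasp_force': 0.0, 'opening': 1.0006807882463444}
scene [[579.028   0.    317.408]
 [  0.    579.028 241.801]
 [  0.      0.      1.   ]] [[-0.639  0.77   0.001]
 [ 0.424  0.353 -0.834]
 [-0.642 -0.532 -0.552]] [ 362.587 -214.421 1656.073]
side [[539.354   0.    320.877]
 [  0.    539.354 243.705]
 [  0.      0.      1.   ]] [[ 0.984 -0.175 -0.012]
 [-0.096 -0.478 -0.873]
 [ 0.147  0.861 -0.487]] [-576.577  101.138  999.217]
wrist [[398.196   0.    321.114]
 [  0.    398.196 240.42 ]
 [  0.      0.      1.   ]] [[ 0.314  0.95  -0.002]
 [ 0.915 -0.302  0.267]
 [ 0.253 -0.085 -0.964]] [-623.967  -35.75   378.711]
```

View pics/scene0.png

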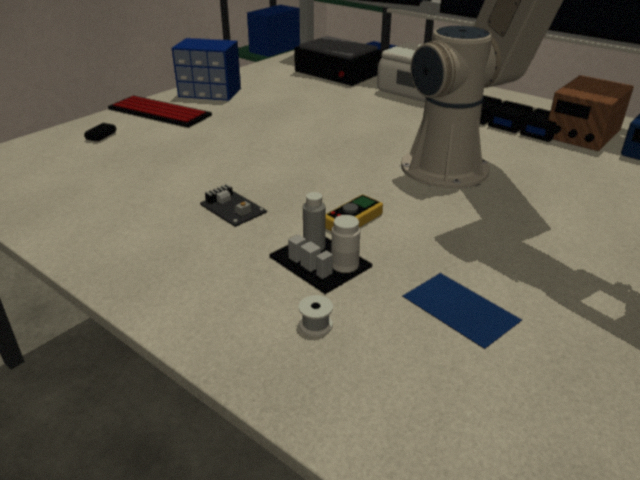

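View pics/side0.png

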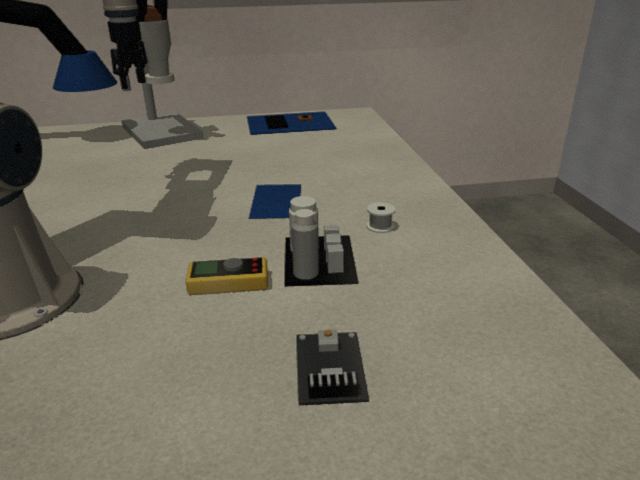

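View pics/wrist0.png

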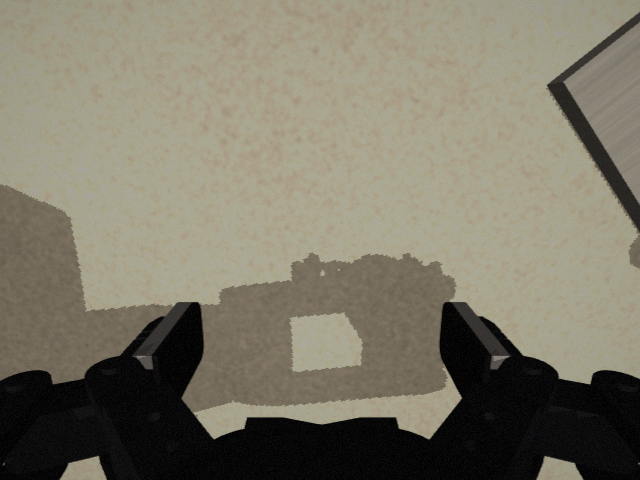

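Scene view: tray corners are near (270,257), (325,289) and (371,263), with the mat at (460,310), the jig at (233,205) and the spool at (316,315). The jar is at (345,245) and the can at (314,220). Side view: tray near (320,260), jig (330,365), mat (276,200). The wrist camera sees only bare table.

```bash
cat > h.py <<'E'
from rig import *
import cv2,numpy as np
from scipy.spatial.transform import Rotation as Ro
np.set_printoptions(suppress=True,precision=2)
def cast(m,px,z):
    px=np.atleast_2d(np.array(px,float));d=np.c_[(px-m["mtx"][:2,2])/[m["mtx"][0,0],m["mtx"][1,1]],np.ones(len(px))]@m["R"]
    c=-m["R"].T@m["t"];return c+d*((z-c[2])/d[:,2])[:,None]
def proj(m,X):
    q=(np.atleast_2d(X)@m["R"].T+m["t"])@m["mtx"].T;return q[:,:2]/q[:,2:]
def rot(s): 
    w,x,y,z=s["ee_rot"];return Ro.from_quat([x,y,z,w])
def deltas(X,yaw_y=None):
    """shift units (tool axes) from current measured tcp to world TCP X; twist units so tool y lies along world angle yaw_y (mod pi)"""
    s=observe();R=rot(s).as_matrix();d=R.T@(np.array(X)-s["tcp_pos"])/400
    t=None
    if yaw_y is not None:
        a=np.arctan2(R[1,1],R[0,1]);e=(yaw_y-a+np.pi/2)%np.pi-np.pi/2;t=-np.degrees(e)/30
    return d,t
E
python3 - <<'E'
from h import *
S=camera_model("scene");D=camera_model("side")
print("tray S",cast(S,[(270,257),(325,289),(371,263)],9));print("tray D",cast(D,[(286,239),(287,283),(356,283),(352,237)],9))
print("mat S",cast(S,[(440,274),(403,296),(485,345),(520,319)],3));print("mat D",cast(D,[(256,185),(302,185),(300,217),(250,217)],3))
print("jig D",cast(D,[(297,334),(359,333),(367,401),(300,402)],8),"S",cast(S,[(200,205),(236,223),(266,210)],8))
for n,m in(("scene",S),("side",D)): print("cams",-m["R"].T@m["t"])
W=camera_model("wrist");s=observe();print("wrist cam in tool",rot(s).as_matrix().T@(-W["R"].T@W["t"]-s["tcp_pos"]),rot(s).as_matrix().T@W["R"].T, rot(s).as_matrix())
E
```

```text
tray S [[654.16 -62.89   9.  ]
 [664.94 100.52   9.  ]
 [531.5  119.71   9.  ]]
tray D [[528.75 110.28   9.  ]
 [509.88 -62.22   9.  ]
 [637.28 -87.38   9.  ]
 [670.69  90.93   9.  ]]
mat S [[463.87 250.29   3.  ]
 [576.5  230.32   3.  ]
 [600.99 420.42   3.  ]
 [492.91 439.69   3.  ]]
mat D [[486.99 437.79   3.  ]
 [607.94 412.6    3.  ]
 [575.29 222.61   3.  ]
 [459.09 246.3    3.  ]]
jig D [[ 507.7  -215.05    8.  ]
 [ 608.06 -231.88    8.  ]
 [ 583.54 -380.34    8.  ]
 [ 491.21 -364.66    8.  ]] S [[ 600.21 -356.77    8.  ]
 [ 602.25 -224.33    8.  ]
 [ 511.98 -211.96    8.  ]]
cams [1386.1   678.04  734.16]
cams [ 430.21 -912.89  568.02]
wrist cam in tool [67.28 -0.15 30.66] [[ 0.   -0.96 -0.27]
 [ 1.    0.   -0.  ]
 [ 0.   -0.27  0.96]] [[-0.95  0.31 -0.  ]
 [ 0.31  0.95 -0.  ]
 [-0.   -0.   -1.  ]]
```

move_arm(
  deltas="-0.15 -0.12 0 0;-0.3 -0.24 0 0;-0.42 -0.36 0 0;-0.54 -0.46 0 0;-0.64 -0.54 0 0",
)

```text
clock: 0.78
tcp_pos: [360.1, 325.1, 404.7]
ee_rot: [0.0, 0.159, 0.987, 0.0]
contact_force: [2.0, -0.4, 0.2]
opening: 1.003
grasp_force: 0.0
```

move_arm(
  deltas="-0.1 -0.1 0 -0.2;-0.25 -0.24 0 -0.32;-0.4 -0.36 0 -0.32;-0.54 -0.47 0 -0.32;-0.64 -0.54 0 -0.32",
)

```text
clock: 1.4
tcp_pos: [518.9, 63.0, 404.8]
ee_rot: [0.0, 0.076, 0.997, 0.0]
contact_force: [0.6, 0.9, -0.3]
opening: 1.0
grasp_force: 0.0
```

move_arm(
  deltas="0 0 0 0;0 0 0 0;0 0 0 0;0 0 0 0;0 0 0 0",
)

```text
clock: 2.02
tcp_pos: [517.9, 65.8, 404.8]
ee_rot: [0.0, 0.075, 0.997, 0.0]
contact_force: [-0.7, 0.0, -0.4]
opening: 0.994
grasp_force: 0.0
```

```bash
python3 - <<'E'
from h import *
s=observe();m=camera_model("wrist");im=capture("wrist");cv2.imwrite("pics/w1.png",im);np.savez("w1.npz",**m)
print(s["clock"],s["tcp_pos"],s["ee_rot"],s["qvel"])
E
```

```text
2.025 [517.88  65.77 404.81] [0.   0.08 1.   0.  ] [-0.01  0.   -0.    0.   -0.    0.  ]
```

View pics/w1.png

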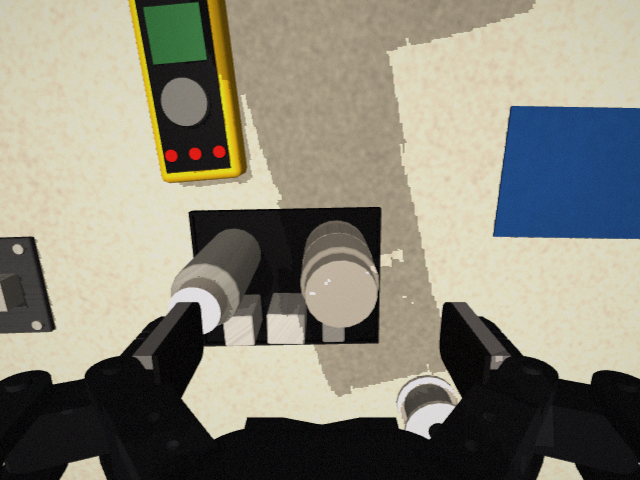

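Wrist view: tray corners at (191,211), (380,208), (381,343) and (189,347). The jar lid is at about (340,294) and the can cap at about (195,311). Spacer tops are partly visible near (240,335), (286,330) and (333,332).

```bash
python3 - <<'E'
from h import *
m=dict(np.load("w1.npz"));im=cv2.imread("pics/w1.png");hsv=cv2.cvtColor(im,cv2.COLOR_BGR2HSV)
roi=np.zeros(im.shape[:2],np.uint8);roi[195:360,170:395]=255
k=((hsv[...,2]<45).astype(np.uint8)*255)&roi
k[300:,:225]=0
cs=max(cv2.findContours(k,cv2.RETR_EXTERNAL,cv2.CHAIN_APPROX_NONE)[0],key=cv2.contourArea)
x=cs[:,0]
def line(sel):
    p=x[sel];vx,vy,a,b=cv2.fitLine(p.astype(np.float32),cv2.DIST_HUBER,0,.01,.01).ravel();return np.array([a,b]),np.array([vx,vy])
top=line((x[:,1]<216)&(x[:,0]>200)&(x[:,0]<370));right=line((x[:,0]>374)&(x[:,1]>220)&(x[:,1]<335))
bot=line((x[:,1]>338)&(x[:,0]>230)&(x[:,0]<370));left=line((x[:,0]<196)&(x[:,1]>220)&(x[:,1]<270))
def X(l,k): t=np.linalg.solve(np.c_[l[1],-k[1]],k[0]-l[0]);return l[0]+t[0]*l[1]
c=np.array([X(top,left),X(top,right),X(bot,right),X(bot,left)]);print(c)
P=cast(m,c,9);print(P,P.mean(0),[np.linalg.norm(P[i]-P[i-1]) for i in range(4)])
e=P[1]+P[2]-P[0]-P[3];yaw=np.arctan2(-e[0],e[1]);f=P[2]+P[3]-P[0]-P[1];print("yaw",yaw,np.arctan2(f[1],f[0]))
C=P.mean(0)
def tw(x,y): return C[:2]+[np.cos(yaw)*x-np.sin(yaw)*y,np.sin(yaw)*x+np.cos(yaw)*y]
print("nominal jar,can",tw(-30,48),tw(-30,-48))
print("pred lids px",proj(m,[[*tw(-30,48),110]]),proj(m,[[*tw(-30,-48),130]]),"spacers",proj(m,[[*tw(30,y),54] for y in(-42,0,42)]))
h=np.abs(im.astype(int).sum(2));
w=(hsv[...,2]>150).astype(np.uint8)*255;w[:,:160]=0;w[:280]=0;w[345:]=0;w[:,225:]=0
g=max(cv2.findContours(w,cv2.RETR_EXTERNAL,cv2.CHAIN_APPROX_NONE)[0],key=cv2.contourArea);print("cap",cv2.boundingRect(g))
print("pred cap box px",proj(m,[[*(tw(-30,-48)+d),130] for d in([17,0],[-17,0],[0,17],[0,-17])]),"jar edges", proj(m,[[*(tw(-30,48)+d),110] for d in([26,0],[-26,0],[0,26],[0,-26])]))
print(cast(m,[(340,294)],110),cast(m,[(197,311)],130))
B=cv2.inRange(hsv,(100,120,40),(130,255,255));print("mat left corners",cast(m,[(511,107),(494,237)],3))
print("meter",cast(m,[(164,181),(243,178)],45))
E
cat > /dev/null
```

```text
[[188.69 211.2 ]
 [379.27 206.94]
 [378.02 342.09]
 [204.8  344.79]]
[[504.96 -57.55   9.  ]
 [527.49 118.63   9.  ]
 [666.87 101.81   9.  ]
 [643.44 -74.29   9.  ]] [585.69  22.15   9.  ] [np.float64(139.48741986726307), np.float64(177.61948185712458), np.float64(140.3824503219663), np.float64(177.65464974074726)]
yaw -0.12971087835373313 -0.12020920489191499
nominal jar,can [562.15  73.63] [549.74 -21.56]
pred lids px [[341.71 290.01]] [[199.01 304.32]] spacers [[237.91 330.25]
 [285.07 329.4 ]
 [332.3  328.54]]
cap (160, 280, 61, 54)
pred cap box px [[204.79 327.18]
 [193.02 280.67]
 [224.   300.8 ]
 [174.14 307.82]] jar edges [[346.55 322.77]
 [336.64 255.62]
 [377.99 284.92]
 [305.7  295.05]]
[[565.01  72.   110.  ]] [[554.27 -24.01 130.  ]]
mat left corners [[456.98 244.5    3.  ]
 [574.52 225.49   3.  ]]
meter [[471.96 -58.53  45.  ]
 [479.27   6.32  45.  ]]
```

```bash
python3 - <<'E'
import cv2
im=cv2.imread("pics/w1.png")[190:370,150:410];cv2.imwrite("pics/w1c.png",cv2.resize(im,None,fx=3,fy=3,interpolation=cv2.INTER_CUBIC))
E
```

```text
(no output)
```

View pics/w1c.png

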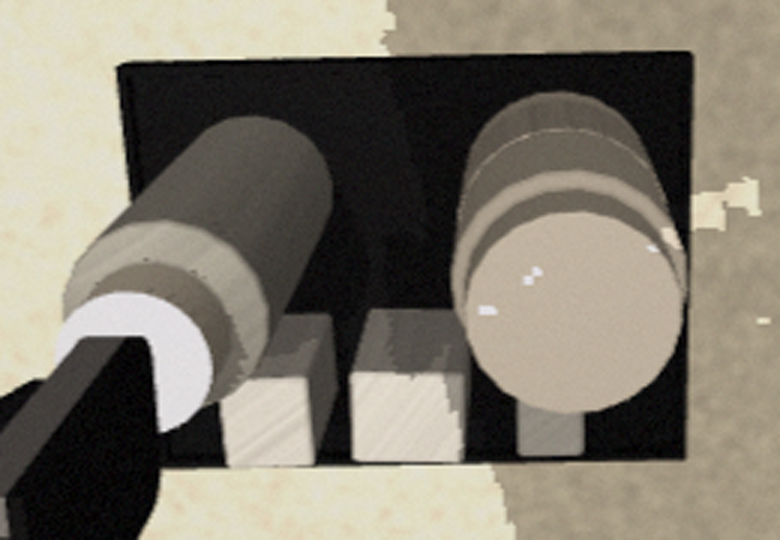

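The crop shows top-face widths of about 29, 37 and 22 px at tray y = -42, 0 and +42. That makes them mid, thick and thin. Thin + thick = 54 mm fits the 58 mm gap, while 61 mm would not. Jar centre is about (563,73) and can about (552,-22). Next I grasp the jar.

move_arm(
  deltas="-0.06 0.02 0 -0.04;-0.109 0.035 0 -0.04;-0.109 0.035 0.12 -0.04;-0.109 0.035 0.25 -0.04;-0.109 0.035 0.34 -0.04",
  fingers=1,
)

```text
clock: 2.7
tcp_pos: [562.7, 72.5, 266.6]
ee_rot: [-0.001, 0.065, 0.998, -0.0]
contact_force: [0.3, -0.4, 0.9]
opening: 1.0
grasp_force: 0.0
```

move_arm(
  deltas="0 0 0.05 0;0 0 0.085 0;0 0 0.085 0;0 0 0.085 0;0 0 0.085 0",
)

```text
clock: 3.32
tcp_pos: [563.8, 72.3, 235.7]
ee_rot: [0.001, 0.066, 0.998, 0.0]
contact_force: [-0.2, 0.8, 0.3]
opening: 0.998
grasp_force: 0.0
```

```bash
python3 - <<'E'
from h import *
cv2.imwrite("pics/w2.png",np.hstack([cv2.resize(capture("wrist"),(400,300)),cv2.resize(capture("side")[170:320,220:420],(400,300))]))
s=observe();print(s["clock"],s["tcp_pos"],rot(s).as_matrix())
E
```

```text
3.425 [563.64  72.29 235.43] [[-0.99  0.13  0.  ]
 [ 0.13  0.99  0.  ]
 [-0.    0.   -1.  ]]
```

View pics/w2.png

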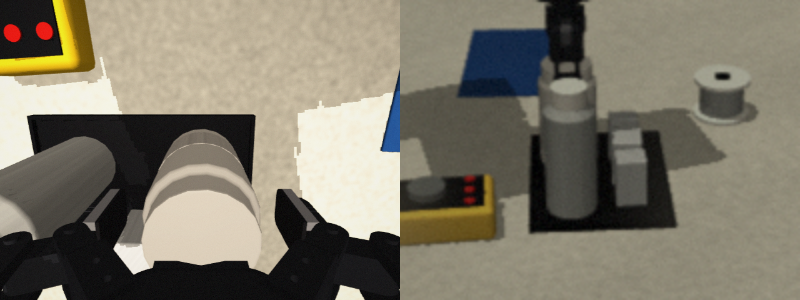

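The jar sits between the pads, spanning columns 143–260 of the left half with the pads at 120 and 276, and everything is clear. Closing.

move_arm(
  deltas="0 0 0 0;0 0 0 0;0 0 0 0;0 0 0 0;0 0 0 0",
  fingers=-1,
  newtons=50,
)

```text
clock: 4.05
tcp_pos: [563.5, 72.3, 235.2]
ee_rot: [0.0, 0.066, 0.998, 0.0]
contact_force: [-2.0, 1.1, 4.8]
opening: 0.683
grasp_force: 53.2
```

move_arm(
  deltas="0 0 -0.02 0;0 0 -0.06 0;0 0 -0.1 0;0 0 -0.15 0;0 0 -0.2 0",
)

```text
clock: 4.68
tcp_pos: [563.4, 72.2, 316.4]
ee_rot: [0.0, 0.066, 0.998, 0.0]
contact_force: [-0.2, 0.4, -2.6]
opening: 0.688
grasp_force: 54.4
```

move_arm(
  deltas="0.02 0.06 0 0;0.04 0.17 0 0;0.06 0.29 0 0;0.085 0.41 0 0;0.1 0.48 0 0",
)

```text
clock: 5.3
tcp_pos: [548.6, 270.1, 316.0]
ee_rot: [0.001, 0.065, 0.998, 0.0]
contact_force: [0.4, -0.5, -2.8]
opening: 0.68
grasp_force: 54.6
```

move_arm(
  deltas="0.03 0.1 0 0;0.05 0.19 0 0;0.059 0.25 0 0;0.059 0.279 0.02 0;0.059 0.279 0.06 0",
)

```text
clock: 5.92
tcp_pos: [540.5, 381.7, 290.4]
ee_rot: [0.001, 0.065, 0.998, 0.0]
contact_force: [-0.5, 0.3, -3.1]
opening: 0.683
grasp_force: 54.7
```

move_arm(
  deltas="0 0 0.05 0;0 0 0.1 0;0 0 0.125 0;0 0 0.142 0;0 0 0.142 0",
)

```text
clock: 6.55
tcp_pos: [540.4, 381.6, 234.4]
ee_rot: [0.0, 0.066, 0.998, 0.0]
contact_force: [0.6, 0.4, -2.8]
opening: 0.684
grasp_force: 54.6
```

move_arm(
  deltas="0 0 0.003 0;0 0 0.003 0;0 0 0.003 0;0 0 0.003 0;0 0 0.003 0",
)

```text
clock: 7.18
tcp_pos: [540.4, 381.7, 234.2]
ee_rot: [0.001, 0.066, 0.998, 0.0]
contact_force: [-2.4, -1.8, 9.2]
opening: 0.681
grasp_force: 55.8
```

move_arm(
  deltas="0 0 0 0;0 0 0 0;0 0 0 0;0 0 0 0;0 0 0 0",
  fingers=1,
)

```text
clock: 7.8
tcp_pos: [540.1, 381.6, 232.6]
ee_rot: [-0.0, 0.066, 0.998, -0.0]
contact_force: [0.6, 0.6, 0.2]
opening: 1.001
grasp_force: 0.0
```

move_arm(
  deltas="0 0 -0.1 0;0 0 -0.2 0;0 0 -0.3 0;0 -0.04 -0.4 0;0 -0.1 -0.42 0",
)

```text
clock: 8.43
tcp_pos: [535.3, 342.1, 403.7]
ee_rot: [0.002, 0.065, 0.998, 0.002]
contact_force: [0.4, -0.8, -0.7]
opening: 1.0
grasp_force: 0.0
```

move_arm(
  deltas="-0.03 -0.15 0 0;-0.06 -0.3 0 0;-0.09 -0.45 0 0;-0.11 -0.6 0 0;-0.13 -0.72 0 0",
)

```text
clock: 9.05
tcp_pos: [547.7, 46.9, 399.7]
ee_rot: [-0.001, 0.066, 0.998, -0.0]
contact_force: [0.5, 0.0, -0.1]
opening: 1.001
grasp_force: 0.0
```

move_arm(
  deltas="-0.015 -0.08 0 0;-0.03 -0.15 0 0;-0.03 -0.175 0 0;-0.03 -0.175 0 0;-0.03 -0.175 0 0",
)

```text
clock: 9.68
tcp_pos: [551.2, -20.6, 400.5]
ee_rot: [-0.0, 0.065, 0.998, 0.0]
contact_force: [-0.6, 0.7, 0.2]
opening: 1.0
grasp_force: 0.0
```

```bash
python3 - <<'E'
from h import *
s=observe();m=camera_model("wrist");im=capture("wrist");cv2.imwrite("pics/w3.png",im);np.savez("w3.npz",**m);print(s["clock"],s["tcp_pos"])
cv2.imwrite("pics/w3c.png",im)
E
```

```text
9.675 [551.23 -20.64 400.47]
```

View pics/w3.png

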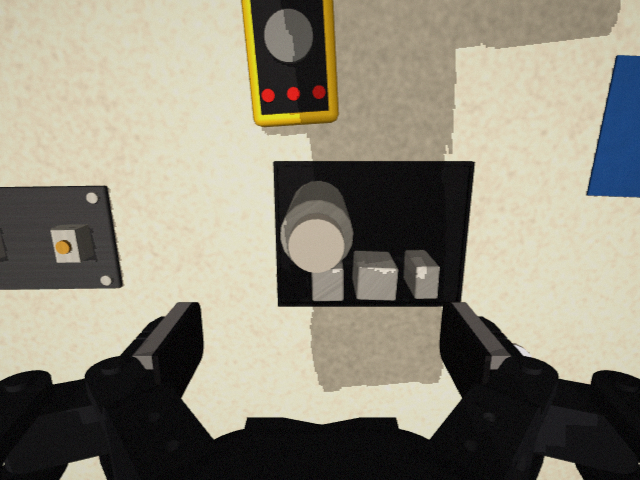

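Full tray visible: corners at (275,162), (474,161), (461,306) and (279,306), can cap at (316,245). The jig edge runs (106,186)–(122,287), with the jaw near (70,245).

```bash
python3 - <<'E'
from h import *
m=dict(np.load("w3.npz"));im=cv2.imread("pics/w3.png");g=cv2.cvtColor(im,cv2.COLOR_BGR2GRAY)
k=(g<40).astype(np.uint8);k[:150]=0;k[312:]=0;k[:,:262]=0;k[:,490:]=0;k[300:,440:]&=0
k=cv2.morphologyEx(k*255,cv2.MORPH_CLOSE,np.ones((5,5)))
cs=max(cv2.findContours(k,0,cv2.CHAIN_APPROX_NONE)[0],key=cv2.contourArea)[:,0]
def line(sel): 
    vx,vy,a,b=cv2.fitLine(cs[sel].astype(np.float32),cv2.DIST_HUBER,0,.01,.01).ravel();return np.array([a,b]),np.array([vx,vy])
x,y=cs.T
T=line((y<168)&(x>285)&(x<465));B=line((y>300)&(x>285)&(x<430));L=line((x<283)&(y>170)&(y<298));Rr=line((x>455)&(y>170)&(y<298))
X=lambda l,k:l[0]+np.linalg.solve(np.c_[l[1],-k[1]],k[0]-l[0])[0]*l[1]
c=np.array([X(T,L),X(T,Rr),X(B,Rr),X(B,L)]);P=cast(m,c,9);print(c,P,P.mean(0),[np.linalg.norm(P[i]-P[i-1]) for i in range(4)])
e=P[1]+P[2]-P[0]-P[3];f=P[2]+P[3]-P[0]-P[1];print("yaw",np.arctan2(-e[0],e[1]),np.arctan2(f[1],f[0]))
C=P.mean(0)[:2];w=np.arctan2(-e[0],e[1]);R=np.array([[np.cos(w),-np.sin(w)],[np.sin(w),np.cos(w)]])
for n,q in dict(jar=(-30,48),can=(-30,-48),mid=(30,-42),thick=(30,0),thin=(30,42)).items(): print(n,C+R@q)
b=(g>150).astype(np.uint8)*255;b[:215]=0;b[275:]=0;b[:,:284]=0;b[:,350:]=0
h=max(cv2.findContours(b,0,cv2.CHAIN_APPROX_NONE)[0],key=cv2.contourArea);print(cv2.minEnclosingCircle(h),cv2.boundingRect(h))
print("cap",cast(m,[cv2.minEnclosingCircle(h)[0]],134))
E
```

```text
[[273.9  161.  ]
 [473.37 161.  ]
 [458.85 305.  ]
 [278.37 305.  ]] [[505.15 -57.32   9.  ]
 [528.16 118.88   9.  ]
 [666.31 100.73   9.  ]
 [643.34 -75.38   9.  ]] [585.74  21.73   9.  ] [np.float64(139.36374148301198), np.float64(177.69728742504842), np.float64(139.33472156246566), np.float64(177.60257148053313)]
yaw -0.12980261495650708 -0.1302437470101559
jar [562.2   73.21]
can [549.78 -21.99]
mid [610.05 -23.8 ]
thick [615.49  17.84]
thin [620.92  59.49]
((315.92254638671875, 245.3485870361328), 27.661027908325195) (289, 219, 55, 54)
cap [[551.84 -24.17 134.  ]]
```

move_arm(
  deltas="0 -0.006 0.1 0;0 -0.006 0.2 0;0 -0.006 0.3 0;0 -0.006 0.36 0;0 -0.006 0.384 0",
)

```text
clock: 10.35
tcp_pos: [550.7, -22.9, 245.7]
ee_rot: [-0.001, 0.065, 0.998, 0.0]
contact_force: [-0.1, -0.7, -0.1]
opening: 0.998
grasp_force: 0.0
```

move_arm(
  deltas="0 0 0 0;0 0 0 0;0 0 0 0;0 0 0 0;0 0 0 0",
)

```text
clock: 10.98
tcp_pos: [551.2, -23.8, 247.4]
ee_rot: [0.0, 0.066, 0.998, -0.0]
contact_force: [0.6, 0.8, -0.0]
opening: 1.0
grasp_force: 0.0
```

move_arm(
  deltas="0 0 0 0;0 0 0 0;0 0 0 0;0 0 0 0;0 0 0 0",
  fingers=-1,
  newtons=50,
)

```text
clock: 11.6
tcp_pos: [551.3, -23.8, 247.4]
ee_rot: [0.0, 0.066, 0.998, -0.0]
contact_force: [-0.2, -1.4, 4.8]
opening: 0.569
grasp_force: 52.3
```

move_arm(
  deltas="0 0 -0.02 0;0 0 -0.06 0;0 0 -0.1 0;0 0 -0.15 0;0 0 -0.2 0",
)

```text
clock: 12.22
tcp_pos: [551.1, -23.7, 328.8]
ee_rot: [0.0, 0.066, 0.998, 0.0]
contact_force: [0.4, -1.1, -2.5]
opening: 0.572
grasp_force: 52.0
```

move_arm(
  deltas="0.02 0.06 0 0;0.04 0.17 0 0;0.06 0.29 0 0;0.085 0.41 0 0;0.1 0.48 0 0",
)

```text
clock: 12.85
tcp_pos: [536.3, 173.9, 328.3]
ee_rot: [0.001, 0.065, 0.998, 0.0]
contact_force: [1.0, 0.4, -2.9]
opening: 0.571
grasp_force: 52.3
```

move_arm(
  deltas="0.03 0.1 0 0;0.05 0.19 0 0;0.062 0.25 0 0;0.062 0.273 0.02 0;0.062 0.273 0.06 0",
)

```text
clock: 13.48
tcp_pos: [526.6, 283.4, 303.1]
ee_rot: [0.001, 0.065, 0.998, 0.0]
contact_force: [0.2, 0.7, -3.1]
opening: 0.574
grasp_force: 52.4
```

move_arm(
  deltas="0 0 0.05 0;0 0 0.1 0;0 0 0.13 0;0 0 0.145 0;0 0 0.147 0",
)

```text
clock: 14.1
tcp_pos: [526.5, 282.5, 246.3]
ee_rot: [-0.0, 0.066, 0.998, -0.0]
contact_force: [-8.1, -7.1, 28.3]
opening: 0.569
grasp_force: 55.2
```

move_arm(
  deltas="0 0 0 0;0 0 0 0;0 0 0 0;0 0 0 0;0 0 0 0",
)

```text
clock: 14.72
tcp_pos: [526.4, 282.5, 246.4]
ee_rot: [0.0, 0.066, 0.998, -0.0]
contact_force: [-7.1, -5.3, 20.4]
opening: 0.575
grasp_force: 54.8
```

move_arm(
  deltas="0 0 0 0;0 0 0 0;0 0 0 0;0 0 0 0;0 0 0 0",
  fingers=1,
)

```text
clock: 15.35
tcp_pos: [526.3, 283.3, 244.1]
ee_rot: [-0.0, 0.066, 0.998, -0.0]
contact_force: [0.0, -0.4, -0.5]
opening: 0.995
grasp_force: 0.0
```

move_arm(
  deltas="0 0 -0.1 0;0 0 -0.2 0;0 0 -0.3 0;0 -0.04 -0.37 0;0 -0.1 -0.37 0",
)

```text
clock: 15.98
tcp_pos: [521.5, 243.7, 394.5]
ee_rot: [0.002, 0.065, 0.998, 0.001]
contact_force: [0.1, -1.1, -0.7]
opening: 1.0
grasp_force: 0.0
```

move_arm(
  deltas="-0.05 -0.15 0 0;-0.1 -0.3 0 0;-0.15 -0.45 0 0;-0.17 -0.537 0 0;-0.17 -0.537 0 0",
)

```text
clock: 16.6
tcp_pos: [559.8, 19.0, 391.0]
ee_rot: [-0.001, 0.068, 0.998, -0.0]
contact_force: [-0.7, 0.3, -0.1]
opening: 0.998
grasp_force: 0.0
```

move_arm(
  deltas="0 0 0 0;0 0 0 0;0 0 0 0;0 0 0 0;0 0 0 0",
)

```text
clock: 17.23
tcp_pos: [560.3, 22.2, 392.3]
ee_rot: [0.0, 0.065, 0.998, -0.0]
contact_force: [0.1, 0.3, -0.4]
opening: 1.003
grasp_force: 0.0
```

```bash
python3 - <<'E'
from h import *
s=observe();m=camera_model("wrist");im=capture("wrist");cv2.imwrite("pics/w4.png",im);np.savez("w4.npz",**m);print(s["clock"],s["tcp_pos"])
cv2.imwrite("pics/w4c.png",np.vstack([cv2.resize(im[150:330,200:500],(600,360)),cv2.resize(capture("side")[150:240,230:430],(600,240))]))
E
```

```text
17.225 [560.32  22.17 392.32]
```

View pics/w4c.png

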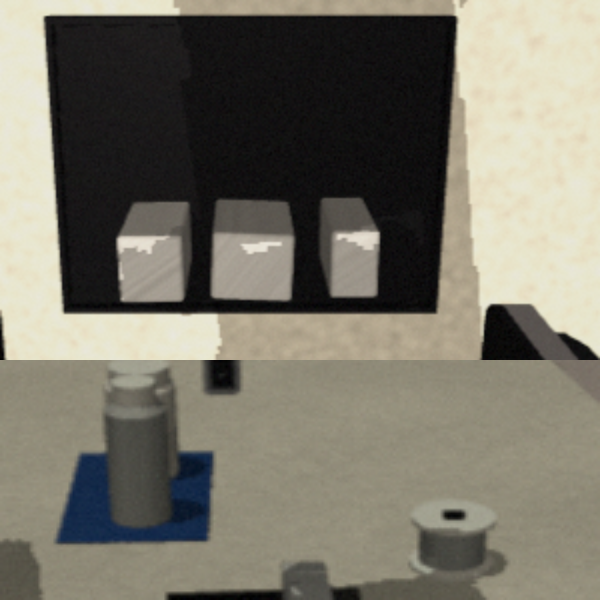

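The jar and can stand on the mat. All three spacers are visible, with top faces (full-image pixels) mid 259–292, thick 306–347 and thin 366–389, rows 266–300.

```bash
python3 - <<'E'
from h import *
m=dict(np.load("w4.npz"))
for n,q in dict(mid=[(259,267),(292.5,266.5),(291.5,300),(260,300.5)],thick=[(306,267.5),(347,266.5),(346,299.5),(305.5,298.5)],thin=[(366,266),(389.5,266),(388.5,298),(367,298.5)]).items():
    P=cast(m,q,54);e=P[1]+P[2]-P[0]-P[3];print(n,P.mean(0),"w",np.linalg.norm(e)/2,"d",np.linalg.norm(P[2]+P[3]-P[0]-P[1])/2,"yaw",np.arctan2(-e[0],e[1]))
s=observe();print(rot(s).as_matrix())
E
```

```text
mid [610.06 -22.49  54.  ] w 26.874322730049265 d 29.63655092128117 yaw -0.11311391472436184
thick [614.99  18.85  54.  ] w 33.66584332378916 d 28.277700015334037 yaw -0.1301736307575904
thin [619.73  61.22  54.  ] w 18.55805581505623 d 28.475640559862946 yaw -0.11740990018217115
[[-0.99  0.13  0.  ]
 [ 0.13  0.99 -0.  ]
 [-0.    0.   -1.  ]]
```

move_arm(
  deltas="0 -0.15 0 0;-0.01 -0.3 0 0;-0.02 -0.45 0 0;-0.03 -0.6 0 0;-0.04 -0.75 0 0",
)

```text
clock: 17.95
tcp_pos: [536.6, -279.7, 392.5]
ee_rot: [0.0, 0.066, 0.998, -0.0]
contact_force: [0.9, -0.0, -0.2]
opening: 1.002
grasp_force: 0.0
```

move_arm(
  deltas="0 -0.03 0 0;0 -0.03 0 0;0 -0.03 0 0;0 -0.03 0 0;0 -0.03 0 0",
)

```text
clock: 18.58
tcp_pos: [535.6, -288.6, 392.4]
ee_rot: [0.0, 0.065, 0.998, 0.0]
contact_force: [-0.8, -0.6, -1.3]
opening: 1.001
grasp_force: 0.0
```

```bash
python3 - <<'E'
from h import *
s=observe();m=camera_model("wrist");im=capture("wrist");cv2.imwrite("pics/w5.png",im);np.savez("w5.npz",**m);print(s["clock"],s["tcp_pos"],s["joint_pos"])
print("spool",cast(camera_model("side"),[(380,209)],46),cast(camera_model("scene"),[(315,306)],46))
cv2.imwrite("pics/w5c.png",cv2.resize(im[120:320,190:456],None,fx=3,fy=3,interpolation=cv2.INTER_CUBIC))
E
```

```text
18.575 [ 535.62 -288.63  392.4 ] [-0.5   0.34  1.68  0.    1.12 -1.94]
spool [[745.71 140.34  46.  ]] [[752.86 147.71  46.  ]]
```

View pics/w5c.png

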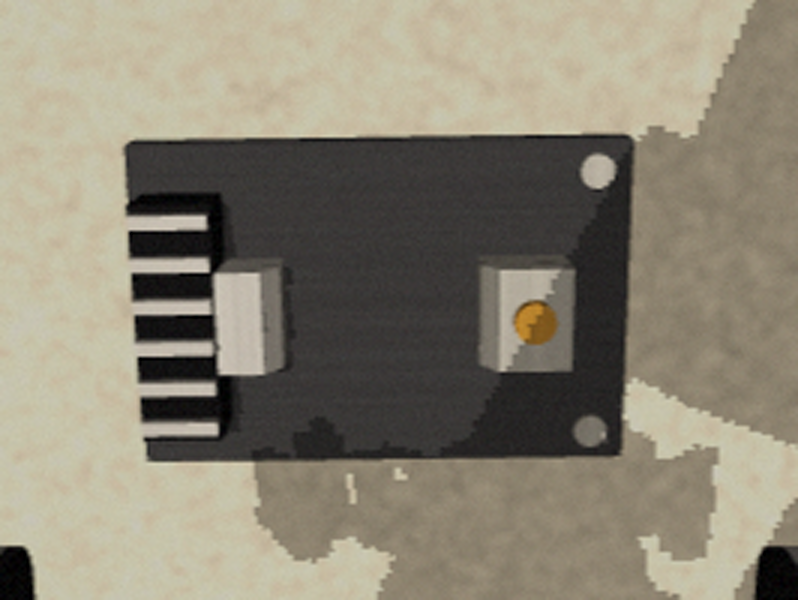

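The crop (3×, offset 190,120) shows the flange mouth edge at (263,270)–(267,375) and the jaw mouth edge at (498,269)–(499,372). Base plate corners are at (126,143), (633,135), (622,455) and (148,460).

```bash
python3 - <<'E'
from h import *
m=dict(np.load("w5.npz"));f=lambda q:np.array(q)/3+[190,120]
B=cast(m,f([(126,141),(634,134),(622,457),(147,461)]),8);e=B[1]+B[2]-B[0]-B[3];g=B[2]+B[3]-B[0]-B[1]
print("base",B,B.mean(0),np.linalg.norm(e)/2,np.linalg.norm(g)/2,"yaw",np.arctan2(-e[0],e[1]),np.arctan2(g[1],g[0]))
M=cast(m,f([(263,270),(498,269),(499,372),(267,375)]),30);e=M[1]+M[2]-M[0]-M[3];g=M[2]+M[3]-M[0]-M[1]
print("mouth",M,M.mean(0),np.linalg.norm(e)/2,np.linalg.norm(g)/2,"yaw",np.arctan2(-e[0],e[1]),np.arctan2(g[1],g[0]))
F=cast(m,f([(285,263),(480,258),(481,368),(284,369)]),22);print("throat z22",F,F.mean(0))
E
```

```text
base [[ 489.76 -361.86    8.  ]
 [ 506.85 -214.43    8.  ]
 [ 606.27 -225.71    8.  ]
 [ 588.41 -373.98    8.  ]] [ 547.82 -293.99    8.  ] 148.8800095923918 99.71847038055756 yaw -0.11764086600765017 -0.1176289449150269
mouth [[ 528.8  -325.18   30.  ]
 [ 537.04 -259.39   30.  ]
 [ 567.15 -262.29   30.  ]
 [ 559.43 -328.89   30.  ]] [ 548.11 -293.94   30.  ] 66.67938500931601 30.54304097923961 yaw -0.11997438377025367 -0.10852870259177676
throat z22 [[ 529.04 -319.65   22.  ]
 [ 534.82 -263.69   22.  ]
 [ 567.61 -267.     22.  ]
 [ 560.43 -324.8    22.  ]] [ 547.97 -293.78   22.  ]
```

Jig is at (548,-294), yaw -0.118; base plate and mouth estimates agree. I'm returning to the tray and turning the gripper 90° so it holds the spacers by their x faces.

move_arm(
  deltas="-0.02 0.12 0 0.3;-0.04 0.27 0 0.6;-0.06 0.42 0 0.9;-0.08 0.57 0 1;-0.09 0.7 0 1",
)

```text
clock: 19.25
tcp_pos: [608.1, -14.2, 392.5]
ee_rot: [0.0, 0.322, 0.947, 0.0]
contact_force: [-0.3, 0.2, -0.5]
opening: 1.003
grasp_force: 0.0
```

move_arm(
  deltas="0 0 0 0.35;0 0 0 0.7;0 0 0 1;0 0 0 1;0 0 0 1",
)

```text
clock: 19.88
tcp_pos: [607.7, -16.6, 392.3]
ee_rot: [0.0, 0.554, 0.832, 0.0]
contact_force: [-0.2, 0.6, -0.0]
opening: 0.998
grasp_force: 0.0
```

move_arm(
  deltas="0 0 0 0.35;0 0 0 0.7;0 0 0 1;0 0 0 1;0 0 0 1",
)

```text
clock: 20.5
tcp_pos: [607.7, -16.7, 392.3]
ee_rot: [0.0, 0.75, 0.661, 0.0]
contact_force: [0.7, 0.4, -0.4]
opening: 1.001
grasp_force: 0.0
```

```bash
python3 - <<'E'
from h import *
s=observe();print(s["clock"],s["tcp_pos"],s["joint_pos"],deltas([615.3,18.3,300],-.13),deltas([615.3,18.3,200],-.13),rot(s).as_matrix())
E
```

```text
20.5 [607.7  -16.74 392.31] [-0.03  0.34  1.68 -0.    1.12  0.1 ] (array([0.09, 0.01, 0.23]), np.float64(0.006073888863899786)) (array([0.09, 0.01, 0.48]), np.float64(0.006073888863899786)) [[ 0.13  0.99  0.  ]
 [ 0.99 -0.13 -0.  ]
 [-0.    0.   -1.  ]]
```

move_arm(
  deltas="0.05 0.004 0 0.006;0.089 0.007 0 0.006;0.089 0.007 0.12 0.006;0.089 0.007 0.25 0.006;0.089 0.007 0.36 0.006",
)

```text
clock: 21.12
tcp_pos: [615.0, 19.5, 246.6]
ee_rot: [-0.0, 0.752, 0.659, -0.0]
contact_force: [0.8, -0.4, -0.3]
opening: 1.001
grasp_force: 0.0
```

move_arm(
  deltas="0 0 0.06 0;0 0 0.1 0;0 0 0.12 0;0 0 0.12 0;0 0 0.12 0",
)

```text
clock: 21.75
tcp_pos: [615.6, 18.3, 201.3]
ee_rot: [0.001, 0.753, 0.658, 0.001]
contact_force: [-0.9, -0.3, 0.4]
opening: 0.998
grasp_force: 0.0
```

```bash
python3 - <<'E'
from h import *
s=observe();print(s["clock"],s["tcp_pos"],s["contact_force"]);cv2.imwrite("pics/w6.png",capture("wrist"))
E
```

```text
21.75 [615.64  18.27 201.27] [-0.85 -0.28  0.36]
```

View pics/w6.png

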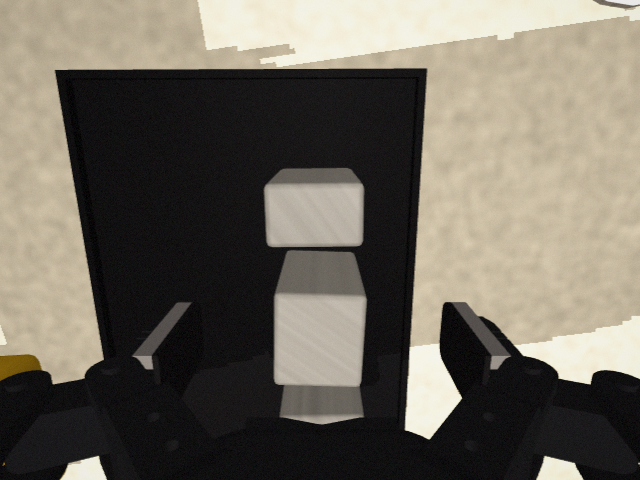

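Thick spacer at (318,340) is centred between the pads, with the thin one above at (314,215) and everything clear. I'll measure the block's offset from the TCP, then grip.

```bash
python3 - <<'E'
from h import *
m=camera_model("wrist");s=observe();R=rot(s).as_matrix()
for q in ([(275,297),(366,296),(360,384),(275,384)],[(265,186),(364,185),(363,246),(267,246)]):
    P=cast(m,q,54);print(P.mean(0),(P-s["tcp_pos"])@R)
E
```

```text
[615.5   18.85  54.  ] [[ 16.35 -14.33 147.29]
 [ 16.69  14.45 147.34]
 [-15.39  13.42 147.33]
 [-15.38 -15.28 147.28]]
[619.89  60.45  54.  ] [[ 51.45 -16.2  147.3 ]
 [ 51.76  12.78 147.34]
 [ 33.16  13.03 147.34]
 [ 33.15 -16.26 147.29]]
```

move_arm(
  deltas="0 0 0 0;0 0 0 0;0 0 0 0;0 0 0 0;0 0 0 0",
  fingers=-1,
  newtons=40,
)

```text
clock: 22.42
tcp_pos: [615.3, 18.2, 200.6]
ee_rot: [0.0, 0.753, 0.658, 0.0]
contact_force: [-0.2, -0.9, 4.3]
opening: 0.346
grasp_force: 39.7
```

move_arm(
  deltas="0 0 0 0;0 0 -0.02 0;0 0 -0.06 0;0 0 -0.12 0;0 0 -0.2 0",
)

```text
clock: 23.05
tcp_pos: [614.8, 18.2, 281.4]
ee_rot: [-0.0, 0.753, 0.658, -0.0]
contact_force: [0.6, 0.7, -0.7]
opening: 0.345
grasp_force: 39.3
```

move_arm(
  deltas="-0.06 -0.005 0 0;-0.18 -0.015 0 -0.03;-0.31 -0.025 0 -0.03;-0.44 -0.035 0 -0.03;-0.56 -0.045 0 -0.03",
)

```text
clock: 23.68
tcp_pos: [566.8, -203.0, 281.4]
ee_rot: [0.0, 0.748, 0.664, 0.0]
contact_force: [0.7, -0.1, -1.5]
opening: 0.342
grasp_force: 39.3
```

move_arm(
  deltas="-0.12 -0.005 0 0;-0.2 -0.01 0 0;-0.25 -0.015 0 0;-0.264 -0.0155 0 0;-0.264 -0.0155 0.05 0",
)

```text
clock: 24.3
tcp_pos: [549.4, -305.3, 261.1]
ee_rot: [0.001, 0.748, 0.664, 0.001]
contact_force: [0.0, -0.4, -1.0]
opening: 0.344
grasp_force: 39.3
```

```bash
python3 - <<'E'
from h import *
s=observe();R=rot(s).as_matrix();print(s["clock"],s["tcp_pos"],R[:2,1],deltas([546.7,-305,204.6],-.118))
E
```

```text
24.3 [ 549.42 -305.35  261.13] [ 0.99 -0.12] (array([ 0.  , -0.01,  0.14]), np.float64(-0.001464179295427836))
```

move_arm(
  deltas="0 -0.007 0.03 0;0 -0.007 0.06 0;0 -0.007 0.073 0;0 -0.007 0.073 0;0 -0.007 0.073 0",
)

```text
clock: 24.92
tcp_pos: [546.1, -305.2, 231.5]
ee_rot: [0.0, 0.748, 0.664, 0.0]
contact_force: [0.3, 0.0, -0.6]
opening: 0.346
grasp_force: 39.3
```

move_arm(
  deltas="0 0 0.01 0;0 0 0.02 0;0 0 0.03 0;0 0 0.035 0;0 0 0.035 0",
)

```text
clock: 25.55
tcp_pos: [545.8, -305.1, 216.8]
ee_rot: [-0.0, 0.748, 0.664, -0.0]
contact_force: [0.4, -0.3, -1.4]
opening: 0.344
grasp_force: 39.3
```

move_arm(
  deltas="0 0 0.008 0;0 0 0.016 0;0 0 0.022 0;0 0 0.028 0;0 0 0.028 0",
)

```text
clock: 26.18
tcp_pos: [545.8, -305.1, 205.6]
ee_rot: [-0.0, 0.748, 0.664, -0.0]
contact_force: [-0.9, -1.2, -1.8]
opening: 0.346
grasp_force: 39.3
```

move_arm(
  deltas="0.001 0 0.001 0;0.001 0 0.002 0;0.001 0 0.002 0;0 0 0.003 0;0 0 0.003 0",
)

```text
clock: 26.8
tcp_pos: [545.8, -305.2, 204.7]
ee_rot: [0.0, 0.748, 0.664, 0.0]
contact_force: [0.2, 0.2, -1.9]
opening: 0.343
grasp_force: 39.3
```

move_arm(
  deltas="0 0 0.001 0;0 0 0.002 0;0 0 0.003 0;0 0 0.003 0;0 0 0.003 0",
)

```text
clock: 27.42
tcp_pos: [545.8, -305.2, 204.5]
ee_rot: [0.0, 0.748, 0.664, -0.0]
contact_force: [-3.9, 1.6, 10.9]
opening: 0.345
grasp_force: 40.7
```

move_arm(
  deltas="-0.001 0 -0.002 0;-0.002 0 -0.002 0;-0.003 0 -0.002 0;-0.004 0 -0.002 0;-0.004 0 -0.002 0",
)

```text
clock: 28.05
tcp_pos: [545.9, -306.6, 204.6]
ee_rot: [0.0, 0.748, 0.664, 0.0]
contact_force: [-0.2, 2.1, 6.2]
opening: 0.345
grasp_force: 40.0
```

move_arm(
  deltas="0 0 0 0;0 0 0 0;0 0 0 0;0 0 0 0;0 0 0 0",
  fingers=1,
)

```text
clock: 28.68
tcp_pos: [545.6, -306.8, 204.2]
ee_rot: [-0.0, 0.748, 0.664, -0.0]
contact_force: [0.1, 0.0, -0.5]
opening: 1.0
grasp_force: 0.0
```

move_arm(
  deltas="0 0 -0.05 0;0 0 -0.15 0;0 0 -0.25 0;0.03 0 -0.33 0;0.06 0 -0.33 0",
)

```text
clock: 29.3
tcp_pos: [549.4, -283.1, 340.6]
ee_rot: [0.003, 0.748, 0.664, 0.001]
contact_force: [1.0, -0.5, -0.6]
opening: 1.0
grasp_force: 0.0
```

move_arm(
  deltas="0 0 0 0;0 0 0 0;0 0 0 0;0 0 0 0;0 0 0 0",
)

```text
clock: 29.92
tcp_pos: [548.4, -283.1, 336.0]
ee_rot: [-0.0, 0.748, 0.664, -0.0]
contact_force: [0.2, 0.4, 0.6]
opening: 0.996
grasp_force: 0.0
```

```bash
python3 - <<'E'
from h import *
s=observe();m=camera_model("wrist");im=capture("wrist");cv2.imwrite("pics/w7.png",im);np.savez("w7.npz",**m);print(s["clock"],s["tcp_pos"],s["contact_force"])
print(proj(m,[[548,-294,30]]))
cv2.imwrite("pics/w7c.png",cv2.resize(im[120:370,190:456],None,fx=2.4,fy=2.4,interpolation=cv2.INTER_CUBIC))
E
```

```text
29.925 [ 548.44 -283.05  335.96] [0.24 0.36 0.56]
[[322.02 242.95]]
```

View pics/w7c.png

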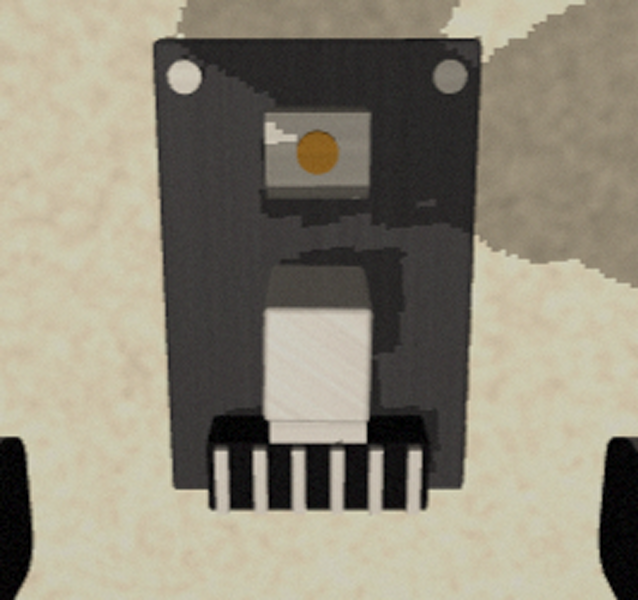

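The thick block stands in the gap, with its top face at crop rows 309–421 and columns 264–371. The jaw mouth edge is at row 187 and its chamfer bottom at about 198.

```bash
python3 - <<'E'
from h import *
m=dict(np.load("w7.npz"));f=lambda q:np.array(q)/2.4+[190,120]
c=np.array([548,-294]);w=-.118;R=np.array([[np.cos(w),-np.sin(w)],[np.sin(w),np.cos(w)]])
J=lambda P:(P[:,:2]-c)@R
print("block top",J(cast(m,f([(264,309),(372,309),(371,421),(264,421)]),58)));print("bottom +y edge",J(cast(m,f([(272,266),(365,266)]),16)))
print("mouth",J(cast(m,f([(264,187),(371,187)]),30)),"throat",J(cast(m,f([(264,199),(370,199)]),22)))
print("base",J(cast(m,f([(155,40),(480,38),(463,489),(175,489)]),8)))
print(deltas([620.1,60.3,336],-.13))
E
```

```text
block top [[-14.34   4.05]
 [ 14.83   4.04]
 [ 15.07 -28.59]
 [-14.8  -28.59]]
bottom +y edge [[-13.97   5.46]
 [ 15.05   5.46]]
mouth [[-15.36  32.62]
 [ 15.7   32.62]] throat [[-15.84  27.67]
 [ 15.93  27.67]]
base [[-48.72  73.59]
 [ 49.1   74.16]
 [ 50.17 -75.32]
 [-48.52 -75.32]]
(array([0.87, 0.08, 0.  ]), np.float64(0.021200291681863746))
```

move_arm(
  deltas="0.15 0.02 0 0;0.3 0.03 0 0.02;0.45 0.05 0 0.02;0.6 0.06 0 0.02;0.75 0.07 0 0.02",
)

```text
clock: 30.6
tcp_pos: [612.1, 13.6, 336.4]
ee_rot: [0.0, 0.751, 0.66, 0.0]
contact_force: [0.9, -0.6, -0.1]
opening: 1.0
grasp_force: 0.0
```

move_arm(
  deltas="0.08 0.01 0 0;0.12 0.01 0 0;0.12 0.01 0.06 0;0.12 0.01 0.16 0;0.12 0.01 0.2 0",
)

```text
clock: 31.22
tcp_pos: [621.0, 57.9, 254.3]
ee_rot: [-0.001, 0.752, 0.66, -0.001]
contact_force: [0.0, -0.6, -0.0]
opening: 1.0
grasp_force: 0.0
```

```bash
python3 - <<'E'
from h import *
s=observe();print(s["clock"],s["tcp_pos"],deltas([620.1,60.4,201],-.13))
E
```

```text
31.225 [621.04  57.89 254.26] (array([ 0.01, -0.  ,  0.13]), np.float64(7.163755077933131e-05))
```

move_arm(
  deltas="0.006 -0.003 0.04 0;0.006 -0.003 0.08 0;0.006 -0.003 0.12 0;0.006 -0.003 0.133 0;0.006 -0.003 0.133 0",
)

```text
clock: 31.85
tcp_pos: [621.1, 61.3, 202.8]
ee_rot: [-0.0, 0.751, 0.66, -0.0]
contact_force: [-0.3, 0.6, 0.6]
opening: 1.004
grasp_force: 0.0
```

```bash
python3 - <<'E'
from h import *
s=observe();m=camera_model("wrist");im=capture("wrist");cv2.imwrite("pics/w8.png",im);R=rot(s).as_matrix()
print(s["clock"],s["tcp_pos"],s["contact_force"])
c=proj(m,[[620.1,60.4,54]])[0].astype(int);print(c);roi=im[c[1]-70:c[1]+70,c[0]-80:c[0]+80];g=cv2.cvtColor(roi,cv2.COLOR_BGR2GRAY)
print("col profile",g[:,80][::3]);print("row profile",g[70][::4])
cv2.imwrite("pics/w8c.png",cv2.resize(roi,None,fx=4,fy=4))
E
```

```text
31.85 [621.1   61.3  202.82] [-0.28  0.56  0.59]
[317 343]
col profile [ 95  97  94  94  92  95  97  94  94  96  94  96  99  94 126 159 170 176
 178 178 173 169 170 173 176 175 171 171 171 166 164 143  17  22  27  23
  25  26  25  25  23  27  18  19  23  24  26]
row profile [ 15  18   9  15  17  17  16  20  17 123 169 175 174 176 168 168 167 172
 168 172 174 171 173 175 172 170 173 174 173 174 164  81  17  13  18  15
  19  14  16  19]
```

View pics/w8c.png

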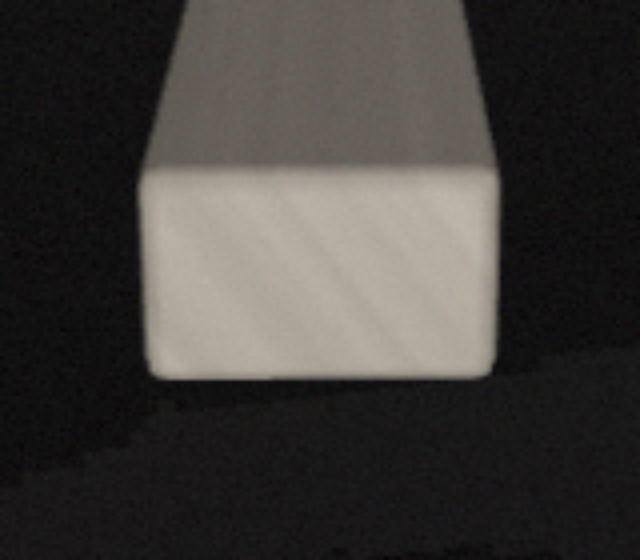

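The thin block's top covers rows 315–368 and columns 272–362, within 0.5 mm of the TCP along tool x. Gripping.

move_arm(
  deltas="0 0 0 0;0 0 0 0;0 0 0 0;0 0 0 0;0 0 0 0",
  fingers=-1,
  newtons=40,
)

```text
clock: 32.52
tcp_pos: [621.3, 61.3, 203.5]
ee_rot: [0.0, 0.751, 0.66, 0.0]
contact_force: [-0.5, 0.2, 5.8]
opening: 0.345
grasp_force: 40.2
```

move_arm(
  deltas="0 0 0 0;0 0 -0.02 0;0 0 -0.06 0;0 0 -0.12 0;0 0 -0.2 0",
)

```text
clock: 33.15
tcp_pos: [620.8, 61.2, 284.2]
ee_rot: [-0.0, 0.751, 0.66, -0.0]
contact_force: [0.6, 1.1, -0.4]
opening: 0.343
grasp_force: 39.7
```

```bash
python3 - <<'E'
from h import *
s=observe();w=-.118;R=np.array([[np.cos(w),-np.sin(w)],[np.sin(w),np.cos(w)]]);t=np.array([548,-294])+R@[0,17.4+.4];print(s["clock"],s["tcp_pos"],t,deltas([*t,282],w))
E
```

```text
33.15 [620.82  61.24 284.17] [ 550.1  -276.32] (array([-0.86, -0.07,  0.01]), np.float64(-0.021554840531021916))
```

move_arm(
  deltas="-0.06 -0.005 0 0;-0.18 -0.015 0 -0.02;-0.31 -0.025 0 -0.02;-0.44 -0.035 0 -0.02;-0.56 -0.045 0 -0.02",
)

```text
clock: 33.78
tcp_pos: [572.9, -160.9, 282.7]
ee_rot: [-0.0, 0.748, 0.664, -0.0]
contact_force: [0.6, 0.5, -1.1]
opening: 0.343
grasp_force: 39.7
```

move_arm(
  deltas="-0.12 -0.005 0 0;-0.2 -0.015 0 0;-0.26 -0.02 0 0;-0.297 -0.024 0 0;-0.297 -0.024 0.05 0",
)

```text
clock: 34.4
tcp_pos: [550.8, -276.5, 263.4]
ee_rot: [0.001, 0.748, 0.663, 0.0]
contact_force: [-0.3, -0.7, -1.8]
opening: 0.337
grasp_force: 39.7
```

```bash
sed -i 's/precision=2/precision=4/' h.py; python3 - <<'E'
from h import *
s=observe();print(s["clock"],s["tcp_pos"],deltas([550.1,-276.3,235],-.118))
E
```

```text
34.4 [ 550.776  -276.521   263.4349] (array([ 0.0004, -0.0019,  0.0711]), np.float64(-0.0042869278166085415))
```

move_arm(
  deltas="0 -0.002 0 -0.004;0 -0.002 0 -0.004;0 -0.002 0 -0.004;0 -0.002 0 -0.004;0 -0.002 0 -0.004",
)

```text
clock: 35.02
tcp_pos: [550.1, -275.1, 263.3]
ee_rot: [0.0, 0.747, 0.665, 0.0]
contact_force: [0.1, -0.2, -0.9]
opening: 0.344
grasp_force: 39.7
```

```bash
python3 - <<'E'
from h import *
s=observe();print(s["clock"],s["tcp_pos"],deltas([550.1,-276.3,235],-.118))
E
```

```text
35.025 [ 550.1216 -275.1066  263.3288] (array([-0.003 ,  0.0003,  0.0708]), np.float64(0.003167612176328777))
```

move_arm(
  deltas="-0.003 0 0 0;-0.003 0 0.02 0;-0.003 0 0.045 0;-0.003 0 0.065 0;-0.003 0 0.07 0",
)

```text
clock: 35.65
tcp_pos: [549.5, -276.3, 234.0]
ee_rot: [-0.001, 0.747, 0.665, -0.0]
contact_force: [-0.1, -0.3, -0.1]
opening: 0.343
grasp_force: 39.7
```

move_arm(
  deltas="0 0 0.01 0;0 0 0.02 0;0 0 0.03 0;0 0 0.035 0;0 0 0.035 0",
)

```text
clock: 36.28
tcp_pos: [549.8, -276.4, 220.9]
ee_rot: [-0.0, 0.747, 0.665, -0.0]
contact_force: [-0.0, 0.2, -1.5]
opening: 0.344
grasp_force: 39.7
```

No contact, so it's entering freely. The floor should come at TCP z ≈ 207.5.

move_arm(
  deltas="0 0 0.008 0;0 0 0.016 0;0 0 0.024 0;0 0 0.03 0;0 0 0.03 0",
)

```text
clock: 36.9
tcp_pos: [549.8, -276.4, 208.8]
ee_rot: [-0.0, 0.747, 0.665, -0.0]
contact_force: [-0.3, -0.1, -0.9]
opening: 0.341
grasp_force: 39.7
```

move_arm(
  deltas="0 0 0.001 0;0 0 0.002 0;0 0 0.004 0;0 0 0.004 0;0 0 0.004 0",
)

```text
clock: 37.52
tcp_pos: [549.9, -276.5, 207.5]
ee_rot: [0.0, 0.747, 0.665, 0.0]
contact_force: [0.3, 0.1, -0.4]
opening: 0.343
grasp_force: 39.7
```

move_arm(
  deltas="0 0 0.001 0;0 0 0.002 0;0 0 0.003 0;0 0 0.003 0;0 0 0.003 0",
)

```text
clock: 38.15
tcp_pos: [549.9, -276.5, 207.5]
ee_rot: [0.0, 0.747, 0.665, 0.0]
contact_force: [-4.0, 1.4, 12.6]
opening: 0.343
grasp_force: 41.4
```

move_arm(
  deltas="0 0 0 0;0 0 0 0;0 0 0 0;0 0 0 0;0 0 0 0",
  fingers=1,
)

```text
clock: 38.78
tcp_pos: [549.8, -276.4, 206.2]
ee_rot: [-0.0, 0.747, 0.665, -0.0]
contact_force: [-0.4, -0.7, -0.5]
opening: 0.999
grasp_force: 0.0
```

move_arm(
  deltas="0 0 -0.05 0;0 0 -0.15 0;0 0 -0.25 0;0 0 -0.35 0;0 0 -0.45 0",
)

```text
clock: 39.4
tcp_pos: [549.6, -276.3, 389.3]
ee_rot: [0.001, 0.747, 0.665, 0.0]
contact_force: [-0.5, 0.2, -0.4]
opening: 1.002
grasp_force: 0.0
```

move_arm(
  deltas="0 0 0 0;0 0 0 0;0 0 0 0;0 0 0 0;0 0 0 0",
)

```text
clock: 40.02
tcp_pos: [549.8, -276.4, 385.6]
ee_rot: [-0.001, 0.747, 0.665, -0.0]
contact_force: [-0.1, -0.5, 0.3]
opening: 1.0
grasp_force: 0.0
```

```bash
python3 - <<'E'
from h import *
s=observe();m=camera_model("wrist");im=capture("wrist");cv2.imwrite("pics/w9.png",im);np.savez("w9.npz",**m);print(s["clock"],s["tcp_pos"],s["joint_pos"],s["contact_force"])
c=proj(m,[[548,-294,30]])[0].astype(int);print(c)
a=im[c[1]-100:c[1]+100,c[0]-130:c[0]+130]
cv2.imwrite("pics/w9c.png",np.vstack([cv2.resize(a,(520,400)),cv2.resize(capture("side")[300:400,240:500],(520,200))]))
E
```

```text
40.025 [ 549.8095 -276.4011  385.6117] [-0.4683  0.3567  1.6731  0.      1.113  -0.3516] [-0.0859 -0.4916  0.304 ]
[321 234]
```

View pics/w9c.png

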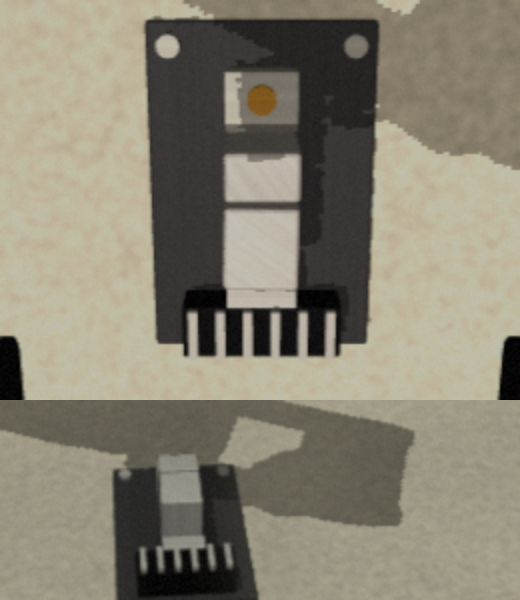

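Both blocks are seated square, side by side and level, with mid-gap near (262,225) in the crop. Next I return the can, then the jar, with the original grip orientation.

move_arm(
  deltas="0.12 0 0 -0.3;0.27 0 0 -0.6;0.42 0 0 -0.9;0.57 0 0 -1;0.7 0 0 -1",
)

```text
clock: 40.75
tcp_pos: [582.5, 3.8, 386.4]
ee_rot: [0.0, 0.549, 0.836, 0.0]
contact_force: [0.3, 0.5, -0.2]
opening: 1.0
grasp_force: 0.0
```

move_arm(
  deltas="0.12 0.02 0 -0.3;0.27 0.05 0 -0.6;0.42 0.08 0 -0.9;0.57 0.11 0 -1;0.678 0.134 0 -1",
)

```text
clock: 41.38
tcp_pos: [523.5, 274.3, 386.3]
ee_rot: [0.0, 0.314, 0.95, 0.0]
contact_force: [0.5, -1.4, 0.2]
opening: 0.997
grasp_force: 0.0
```

move_arm(
  deltas="0 0 0 -0.3;0 0 0 -0.6;0 0 0 -0.97;0 0 0 -0.97;0 0 0 -0.97",
)

```text
clock: 42.0
tcp_pos: [524.3, 271.9, 386.2]
ee_rot: [-0.0, 0.068, 0.998, -0.0]
contact_force: [-0.5, -0.1, 0.5]
opening: 0.997
grasp_force: 0.0
```

```bash
python3 - <<'E'
from h import *
s=observe();print(s["clock"],s["tcp_pos"],s["ee_rot"],deltas([526.4,282.6,246.3],np.pi/2-2*.066))
m=camera_model("wrist");cv2.imwrite("pics/w10.png",capture("wrist"));print(proj(m,[[526.4,282.5,133],[540.4,381.7,113]]))
E
```

```text
42.0 [524.3328 271.8843 386.2196] [-0.0001  0.0681  0.9977 -0.    ] (array([-0.0015,  0.0273,  0.3498]), np.float64(-0.008407859664941309))
[[340.0968 250.7431]
 [497.0112 242.2671]]
```

move_arm(
  deltas="-0.0015 0.027 0 -0.008;-0.0015 0.027 0.1 -0.008;-0.0015 0.027 0.2 -0.008;-0.0015 0.027 0.28 -0.008;-0.0015 0.027 0.33 -0.008",
)

```text
clock: 42.68
tcp_pos: [526.1, 283.0, 252.5]
ee_rot: [-0.001, 0.065, 0.998, -0.0]
contact_force: [0.0, 0.3, -0.0]
opening: 0.999
grasp_force: 0.0
```

move_arm(
  deltas="0 0 0.02 0;0 0 0.02 0;0 0 0.02 0;0 0 0.02 0;0 0 0.02 0",
)

```text
clock: 43.3
tcp_pos: [526.5, 282.6, 246.9]
ee_rot: [0.0, 0.064, 0.998, 0.0]
contact_force: [0.9, -0.2, 1.4]
opening: 0.997
grasp_force: 0.0
```

```bash
python3 - <<'E'
from h import *
s=observe();print(s["clock"],s["tcp_pos"],s["ee_rot"],deltas([526.4,282.6,246.3],np.pi/2-2*.066))
E
```

```text
43.3 [526.5154 282.6037 246.9022] [0.0004 0.0641 0.9979 0.0003] (array([ 0.0003, -0.    ,  0.0015]), np.float64(0.007124029125072073))
```

move_arm(
  deltas="0 0 0 0;0 0 0 0;0 0 0 0;0 0 0 0;0 0 0 0",
  fingers=-1,
  newtons=50,
)

```text
clock: 43.92
tcp_pos: [526.4, 282.5, 246.6]
ee_rot: [0.0, 0.064, 0.998, -0.0]
contact_force: [-1.2, -2.0, 5.7]
opening: 0.57
grasp_force: 51.7
```

move_arm(
  deltas="0 0 -0.02 0;0 0 -0.06 0;0 0 -0.1 0;0 0 -0.15 0;0 0 -0.2 0",
)

```text
clock: 44.55
tcp_pos: [526.3, 282.6, 328.0]
ee_rot: [0.0, 0.064, 0.998, 0.0]
contact_force: [-0.5, -0.2, -2.2]
opening: 0.571
grasp_force: 52.0
```

move_arm(
  deltas="-0.02 -0.06 0 0;-0.04 -0.17 0 0;-0.06 -0.29 0 0;-0.085 -0.41 0 0;-0.1 -0.48 0 0",
)

```text
clock: 45.18
tcp_pos: [541.5, 85.0, 327.5]
ee_rot: [0.001, 0.065, 0.998, -0.0]
contact_force: [0.4, 0.6, -2.4]
opening: 0.573
grasp_force: 52.3
```

move_arm(
  deltas="-0.03 -0.1 0 0;-0.05 -0.19 0 0;-0.062 -0.25 0 0;-0.062 -0.273 0 0;-0.062 -0.273 0 0",
)

```text
clock: 45.8
tcp_pos: [552.0, -24.5, 326.8]
ee_rot: [0.0, 0.064, 0.998, 0.0]
contact_force: [0.1, 0.4, -1.6]
opening: 0.576
grasp_force: 52.4
```

```bash
python3 - <<'E'
from h import *
s=observe();print(s["clock"],s["tcp_pos"],s["ee_rot"],s["opening"],deltas([551.3,-23.8,247.9],np.pi/2-2*.066))
E
```

```text
45.8 [551.9756 -24.5127 326.8017] [0.0002 0.0645 0.9979 0.0001] 0.5761928643179145 (array([0.002 , 0.0015, 0.1973]), np.float64(0.005654394904120292))
```

move_arm(
  deltas="0.001 0.001 0.06 0;0.001 0.001 0.12 0;0.001 0.001 0.17 0;0.001 0.001 0.19 0;0.001 0.001 0.195 0",
)

```text
clock: 46.42
tcp_pos: [551.8, -23.4, 248.3]
ee_rot: [-0.0, 0.064, 0.998, 0.0]
contact_force: [1.1, -0.2, -2.8]
opening: 0.572
grasp_force: 52.4
```

move_arm(
  deltas="0 0 0.001 0;0 0 0.001 0;0 0 0.001 0;0 0 0.001 0;0 0 0.001 0",
)

```text
clock: 47.05
tcp_pos: [551.8, -24.1, 248.0]
ee_rot: [0.0, 0.064, 0.998, -0.0]
contact_force: [-0.7, -0.3, -2.7]
opening: 0.57
grasp_force: 52.4
```

move_arm(
  deltas="0.001 0.001 0.001 0;0.001 0.001 0.002 0;0.001 0.001 0.003 0;0.001 0.001 0.003 0;0.001 0.001 0.003 0",
)

```text
clock: 47.68
tcp_pos: [551.7, -23.8, 247.6]
ee_rot: [0.001, 0.064, 0.998, -0.0]
contact_force: [-2.8, -1.5, 9.8]
opening: 0.569
grasp_force: 53.6
```

move_arm(
  deltas="0 0 0 0;0 0 0 0;0 0 0 0;0 0 0 0;0 0 0 0",
  fingers=1,
)

```text
clock: 48.3
tcp_pos: [551.4, -23.6, 246.6]
ee_rot: [-0.0, 0.064, 0.998, -0.0]
contact_force: [-0.7, 0.2, 0.1]
opening: 0.998
grasp_force: 0.0
```

move_arm(
  deltas="0 0 -0.1 0;0 0 -0.2 0;0 0 -0.3 0;0 0.06 -0.38 0;0 0.15 -0.38 0",
)

```text
clock: 48.92
tcp_pos: [559.9, 36.0, 401.8]
ee_rot: [0.003, 0.065, 0.998, 0.0]
contact_force: [0.2, -0.1, 0.0]
opening: 0.997
grasp_force: 0.0
```

move_arm(
  deltas="0.04 0.15 0 0;0.08 0.3 0 0;0.11 0.45 0 0;0.14 0.6 0 0;0.16 0.74 0 0",
)

```text
clock: 49.55
tcp_pos: [532.8, 339.8, 398.7]
ee_rot: [0.0, 0.064, 0.998, 0.0]
contact_force: [1.1, -1.3, 0.6]
opening: 1.001
grasp_force: 0.0
```

```bash
python3 - <<'E'
from h import *
s=observe();print(s["clock"],s["tcp_pos"],s["ee_rot"],s["opening"],deltas([540.4,381.7,234.3],np.pi/2-2*.066))
E
```

```text
49.55 [532.8228 339.8203 398.7194] [0.0001 0.0637 0.998  0.    ] 1.001033950114569 (array([-0.0054,  0.1062,  0.4111]), np.float64(0.008469449016991438))
```

move_arm(
  deltas="-0.005 0.106 0 0;-0.005 0.106 0.08 0;-0.005 0.106 0.2 0;-0.005 0.106 0.3 0;-0.005 0.106 0.37 0",
)

```text
clock: 50.18
tcp_pos: [540.3, 379.2, 248.4]
ee_rot: [-0.001, 0.064, 0.998, -0.001]
contact_force: [-0.8, 0.5, 0.0]
opening: 1.002
grasp_force: 0.0
```

```bash
python3 - <<'E'
from h import *
s=observe();print(s["clock"],s["tcp_pos"],s["qvel"],deltas([540.4,381.7,234.3],np.pi/2-2*.066))
E
```

```text
50.175 [540.2731 379.1893 248.4385] [-0.0007  0.2679  0.0966 -0.0007 -0.3863 -0.0011] (array([0.0004, 0.0063, 0.0353]), np.float64(0.007571101311169175))
```

move_arm(
  deltas="0 0.005 0.02 0;0 0.005 0.041 0;0 0.005 0.041 0;0 0.005 0.041 0;0 0.005 0.041 0",
)

```text
clock: 50.8
tcp_pos: [541.3, 381.6, 235.2]
ee_rot: [0.001, 0.064, 0.998, 0.0]
contact_force: [0.4, 0.2, -0.5]
opening: 0.998
grasp_force: 0.0
```

move_arm(
  deltas="0 0 0 0;0 0 0 0;0 0 0 0;0 0 0 0;0 0 0 0",
  fingers=-1,
  newtons=50,
)

```text
clock: 51.42
tcp_pos: [541.3, 381.7, 234.9]
ee_rot: [0.0, 0.064, 0.998, 0.0]
contact_force: [-0.6, -0.5, 6.3]
opening: 0.686
grasp_force: 53.7
```

move_arm(
  deltas="0 0 -0.02 0;0 0 -0.06 0;0 0 -0.1 0;0 0 -0.16 0;0 0 -0.23 0",
)

```text
clock: 52.05
tcp_pos: [541.0, 381.4, 327.8]
ee_rot: [-0.0, 0.064, 0.998, -0.0]
contact_force: [0.3, -0.2, -2.1]
opening: 0.688
grasp_force: 54.3
```

move_arm(
  deltas="-0.02 -0.06 0 0;-0.04 -0.17 0 0;-0.06 -0.29 0 0;-0.085 -0.41 0 0;-0.1 -0.48 0 0",
)

```text
clock: 52.68
tcp_pos: [555.7, 182.6, 325.9]
ee_rot: [-0.001, 0.065, 0.998, -0.001]
contact_force: [0.2, 0.1, -2.9]
opening: 0.682
grasp_force: 54.6
```

move_arm(
  deltas="-0.03 -0.1 0 0;-0.05 -0.19 0 0;-0.059 -0.25 0 0;-0.059 -0.275 0 0;-0.059 -0.275 0 0",
)

```text
clock: 53.3
tcp_pos: [565.2, 73.2, 326.1]
ee_rot: [-0.0, 0.065, 0.998, -0.0]
contact_force: [1.0, 1.0, -3.1]
opening: 0.684
grasp_force: 54.6
```

```bash
python3 - <<'E'
from h import *
s=observe();print(s["clock"],s["tcp_pos"],s["ee_rot"],s["opening"],deltas([563.5,72.3,235.3],np.pi/2-2*.066))
E
```

```text
53.3 [565.1699  73.1597 326.1351] [-0.0003  0.0647  0.9979 -0.    ] 0.6844658234622857 (array([ 0.0037, -0.0026,  0.2271]), np.float64(0.004968169857677934))
```

move_arm(
  deltas="0.002 -0.001 0.06 0;0.002 -0.001 0.13 0;0.002 -0.001 0.19 0;0.002 -0.001 0.215 0;0.002 -0.001 0.222 0",
)

```text
clock: 53.92
tcp_pos: [564.7, 74.1, 237.2]
ee_rot: [-0.0, 0.064, 0.998, -0.0]
contact_force: [-0.4, 0.5, -2.5]
opening: 0.684
grasp_force: 54.5
```

move_arm(
  deltas="0 0 0 0;0 0 0 0;0 0 0 0;0 0 0 0;0 0 0 0",
)

```text
clock: 54.55
tcp_pos: [564.7, 73.5, 237.6]
ee_rot: [0.0, 0.064, 0.998, 0.0]
contact_force: [0.1, -0.5, -2.1]
opening: 0.685
grasp_force: 54.5
```

move_arm(
  deltas="0 -0.003 0.002 0;0 -0.003 0.003 0;0 -0.003 0.004 0;0 -0.003 0.004 0;0 -0.003 0.004 0",
)

```text
clock: 55.18
tcp_pos: [564.6, 72.3, 235.9]
ee_rot: [0.0, 0.064, 0.998, -0.0]
contact_force: [-0.8, -0.9, -0.3]
opening: 0.686
grasp_force: 54.8
```

move_arm(
  deltas="0 0 0.001 0;0 0 0.002 0;0 0 0.002 0;0 0 0.002 0;0 0 0.002 0",
)

```text
clock: 55.8
tcp_pos: [564.7, 72.3, 235.9]
ee_rot: [0.0, 0.064, 0.998, 0.0]
contact_force: [-3.4, 0.1, 8.5]
opening: 0.685
grasp_force: 55.8
```

move_arm(
  deltas="0 0 0 0;0 0 0 0;0 0 0 0;0 0 0 0;0 0 0 0",
  fingers=1,
)

```text
clock: 56.42
tcp_pos: [564.6, 72.3, 235.0]
ee_rot: [-0.0, 0.064, 0.998, -0.0]
contact_force: [0.3, -0.3, 0.4]
opening: 0.998
grasp_force: 0.0
```

move_arm(
  deltas="0 0 -0.1 0;0 0 -0.2 0;0 0 -0.3 0;0 0 -0.42 0;0.1 -0.02 -0.42 0",
)

```text
clock: 57.05
tcp_pos: [526.2, 69.8, 407.1]
ee_rot: [0.004, 0.064, 0.998, 0.001]
contact_force: [-0.2, 1.1, -0.0]
opening: 1.002
grasp_force: 0.0
```

move_arm(
  deltas="0 0 0 0;0 0 0 0;0 0 0 0;0 0 0 0;0 0 0 0",
)

```text
clock: 57.68
tcp_pos: [524.2, 69.5, 402.8]
ee_rot: [-0.0, 0.064, 0.998, -0.0]
contact_force: [-0.6, 0.0, -0.2]
opening: 1.001
grasp_force: 0.0
```

```bash
python3 - <<'E'
from h import *
s=observe();m=camera_model("wrist");im=capture("wrist");print(s["clock"],s["tcp_pos"],s["contact_force"])
print(proj(m,[[563.5,72.3,114],[551.3,-23.8,134]]))
sc=capture("scene");sd=capture("side");cv2.imwrite("pics/f.png",np.hstack([cv2.resize(im,(440,330)),np.vstack([cv2.resize(sc[170:350,180:400],(330,270)),cv2.resize(sd[170:410,180:420],(330,330))])[:330*1]]) if 0 else np.vstack([cv2.resize(im,(640,320)),np.hstack([cv2.resize(sc[170:350,180:400],(320,270)),cv2.resize(sd[180:410,180:420],(320,270))])]))
E
```

```text
57.675 [524.1753  69.5306 402.7822] [-0.6349  0.0423 -0.2115]
[[332.7359 288.329 ]
 [183.9732 300.2366]]
```

View pics/f.png

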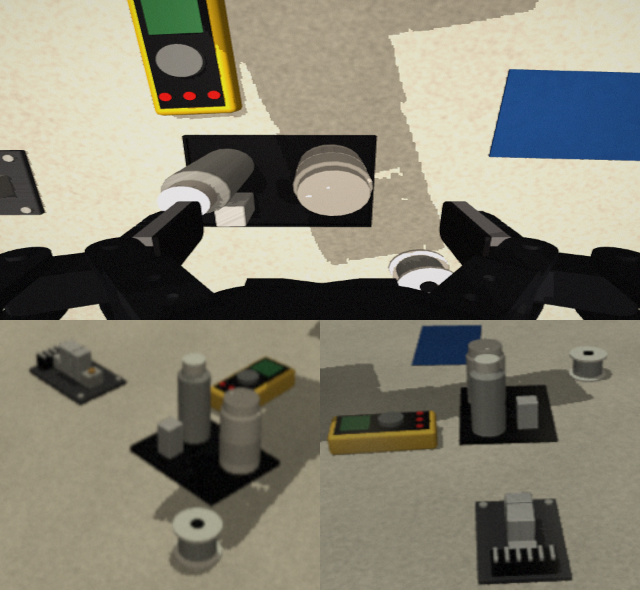

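The jar (333,195 in the squeezed wrist view) and can (185,200) are upright in the tray. The mid spacer is in place, both blocks are in the jig, the meter and spool are untouched, and the arm is clear. Handing in.

```bash
python3 -c "from rig import *;print(finish_job())"
```

```text
the job is handed in; nothing more can be done
None
```

The job is handed in: the thin and thick spacers are seated side by side in the jig, the jar and can are back where they stood in the tray, and the mid spacer, meter and spool were left untouched.

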